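# Start and screw the cap onto the resin refill bottle

## Robot

A 6-joint arm with a two-finger parallel gripper is mounted at the origin on the work surface. World frame = base frame: x ahead of the robot, y to its left, z up, the work surface at z = 0. Lengths are in m, angles in rad, forces in N, time in s.
With the tool pointing down it reaches from about 0.325 to 0.9 m from the base axis. Payload 6.1 kg.
Tool frame: the origin (TCP) lies midway between the tips of the shut fingers; the grasp point (between the pads) lies 19 mm behind it; x points along the fingers, z is the direction in which the jaws open and shut, and the axes are right-handed (so a half turn about x gives the same grasp; the last joint's range is limited). The gripper opens to 87 mm and grips with 3 to 60 N. Pads are 19 mm wide; open, the fingers measure 117 mm over their backs; the gripper's body (75 mm by 190 mm) begins 51 mm behind the grasp point.
Start: joints at [-1.406, 0.22, 1.526, -0, 1.395, -0.126], TCP at [0.179, -0.599, 0.223] pointing down, gripper open.
Joint ranges: [-2.98, 2.98], [-0.91, 2.08], [0.09, 2.57], [-1.24, 4.39], [0.2, 2.65], [-2.68, 2.68]. Speed limits (rad/s): [2.57, 2.57, 3.01, 3.14, 3.14, 3.14].

## Interface

Orientations are given as a unit quaternion [w, x, y, z].
In Python, from plant import status, snapshot, order gives the robot as it stands. The module is installed in compiled form; this text tells all that it offers.
- The arm moves only by the shell command python3 -m creep 'ROWS' [OPENING]. ROWS is text: rows parted by semicolons, each of 4 numbers parted by spaces: the shift along the tool's x, y, z normalised to -1 to 1, where 1 is 0.25 m, then the turn about the tool's x normalised to -1 to 1, where 1 is 180 degrees. A call has 1 to 5 rows; each row shifts and turns the commanded pose from where the row before left it, along the tool's axes as they then stand; what a row does not reach is not made up. A row lasts 1/8 s, in which the tool goes at most 62.5 mm and 10.7 degrees, less where a joint would pass 70% of its speed; a pose out of reach is approached as far as the arm can. A call with a number of a shift or a turn outside -1 to 1 is refused whole. A call with a gripper value outside its range is refused whole. OPENING is the opening, from 0 (shut) to 1 (fully open), set as the call begins (- or left out, the last holds). The fingers move at their own pace and stop on an object; the grip force is fixed at half the most. Time passes only in rows, so rows that do not move let the fingers close. It gives the time, the measured TCP pose, the force and the opening at its end, in the units of the state.
- status.read_state(): the state, without advancing time (a new reading comes with each control period).
- snapshot(name): name is "side" or "top" or "wrist"; returns a dict with "img" (384x512x3 uint8, red, green, blue), "z_map" (384x512 float32, m along the optical axis (not along the pixel's ray), 0 where there is no reading), "fovy" (degrees; the focal length in pixels is half the picture's height over the tangent of half this angle, whatever the lens; pixels are square), "cx", "cy" (the principal point, pixels), "camera_from_world" (4x4, takes a point from world to camera coordinates). Camera axes: x right, y up, looking along -z (the intrinsics and any distortion apply to the point x, -y, -z); pixel columns grow to the right and rows downward; lengths in m; the calibration is good to about 2 mm. A picture is of the moment at which its call begins.
- order.job_done(): hands the job in, once; it reports no verdict.
The state is a dict: "clock": time; "q": joint angles; "qd": joint speeds; "joint_torque": joint torques, N m; "tool_pos": TCP position; "tcp_rot": TCP orientation; "contact_force": force on the tool from outside, world axes, zero at the start; "wrist_torque": the same for the moment, N m; "gripper_width": finger opening in m.
Only numpy, scipy, OpenCV 4.12 (cv2) and the standard library are available. Lean on these libraries where they do the work, as an engineer would, in place of code of your own. Each camera call takes 0.05 s, during which the arm holds its last target.

## Task

The resin refill bottle has been left open: pick up its ribbed black screw cap, set it level on the bottle's neck and, keeping it resting on the thread, turn it backward (anticlockwise seen from above) until you feel it drop off the start of the thread. Then screw it on clockwise without forcing or cross-threading it, fully home and hand-snug against the white pouring insert, and let go. Leave the other things on the table alone.

Things in the scene. Friction and masses are not known exactly. Their poses are not given: they have to be found in the camera images.
- bottle: Grey plastic refill bottle, 86 mm in diameter, held fast in a heavy black rubber stand (116 mm across, 14 mm high) that neither slides nor turns. Origin: centre of the stand's underside, on the table; z up along the neck. The shoulder ends at z = 102 mm; above it stands the threaded neck.
- thread (a point): On the neck's axis, 5.5 mm below the rim, where the thread starts. Neck 34 mm thick, thread 40 mm; right-hand, 3 blunt starts 120 deg apart, ribs 2.2 mm thick and 6 mm apart, 18 mm travel per turn. The angles of the starts about the neck are unmarked and cannot be told from yaw readings: feel for them. Pressing with 35 N harms it; 5 N is plenty.
- rim (a point): Centre of the bottle's mouth, on the top face of the white pouring insert, 125 mm above the table, on the neck's axis; z up. The cap's liner seals here. The neck's upper edge tapers in by 2 mm, which guides a cap set down up to 2.5 mm off centre; farther off, the lugs perch on the neck's edge, lower edge of the cap only 4.5 mm below the rim.
- insert: White plastic pouring insert fixed in the bottle's mouth, 29 mm across, standing 1.5 mm proud of the neck. Origin on its axis 4.5 mm below its top face. The closed cap's liner presses on its top.
- cap: Black ribbed round screw cap, 48 mm in diameter, 26 mm tall, about 25 g, lying open side down on the table. Origin: centre of its lower edge; z up to its closed top. Inside are a flat liner 16.2 mm above the lower edge and three short lugs (6 mm long, 2.2 mm thick), 120 deg apart, centred 4 mm above the lower edge, with 0.8 mm of side play round the neck.
- cap_top (a point): Centre of the cap's closed top, 26 mm above its lower edge. Resting on the thread, the top is 12.7 to 18.7 mm above the rim. Turned anticlockwise it climbs 0.5 mm per 10 deg; within 120 deg the lugs pass the thread starts at 18.7 mm and it drops 6 mm if the hand follows down (a hand that stays up feels the support vanish). A drop in the first 15 deg may be mere settling: turn on to the next.
- cap_liner (a point): Centre of the foam liner, 16.2 mm above the cap's lower edge. After the drop, turned clockwise, the lugs run under the ribs (1.6 mm axial play; a slight pull then holds) and 95 to 115 deg on the cap is home, liner squeezed on the insert, top 9.8 mm above the rim. From there it goes no lower and tightens by 2.5 N per degree: 3 to 20 deg more is snug; 80 N strips the thread.
- lamp: Bystander: small white curing lamp, an arched shell 64 x 140 mm on legs, 53 mm high, origin at its underside.
- dropper: Bystander: slim black dropper bottle with pointed nozzle, 30 mm in diameter, 104 mm tall, origin at its underside.
- tape: Bystander: roll of white tape lying flat, 56 mm across, 18 mm high, origin at its underside.
There are look-alikes about, which are no part of the job. There is more than one size of the bottle; the job needs the smaller.

How it is judged:
On the way, in this order (a step that is already met when the one before it is completed fails the run):
1. being turned backward, the cap climbs onto the very start of the thread: turning, resting on it, level, at the top of its climb (lower edge less than 8.3 mm below the rim) (z of cap in the frame of rim between -0.0083 and -0.0062 m and horizontal distance between cap and rim below 0.003 m and angle between cap's own z axis and vertical below 0.1 rad and contact force between cap and bottle above 0.3 N and angular speed of cap above 0.1 rad/s), for 0.06 s.
2. the cap has dropped off the thread start, level: lower edge more than 11.8 mm below the rim (z of cap in the frame of rim below -0.0118 m and horizontal distance between cap and rim below 0.003 m and angle between cap's own z axis and vertical below 0.1 rad), for 0.1 s.
At the end, for the whole second after the job is handed in: The cap sits level (within 0.05 rad) and home on the neck, its lower edge within 0.6 mm of 16.2 mm below the rim, its liner pressing on the insert with more than 2 N by the thread alone, at rest (z of cap in the frame of rim below -0.0156 m and horizontal distance between cap and rim below 0.003 m and angle between cap's own z axis and vertical below 0.05 rad and contact force between cap and insert above 2 N and linear speed of cap below 0.01 m/s); the robot touches nothing.
It fails at once if the cap is forced onto the thread: more than 35 N between cap and bottle before it is home (lower edge less than 15.2 mm below the rim) (contact force between cap and bottle above 35 N and z of cap in the frame of rim above -0.0152 m).
It fails at once if the cap is over-tightened: more than 80 N between cap and bottle (contact force between cap and bottle above 80 N).
It fails at once if the cap is cross-threaded: pressed on the neck's thread while tilted more than 0.12 rad (angle between cap's own z axis and vertical above 0.12 rad and horizontal distance between cap and rim below 0.008 m and z of cap in the frame of rim below -0.006 m and contact force between cap and bottle above 3 N).
It fails at once if a bystander is pushed more than 30 mm or knocked over (distance of any of lamp, dropper, tape from where it was at the start of the episode above 0.03 m or angle between dropper's own z axis and vertical above 0.5 rad).
It also fails if it takes over 72 s, if anything falls off the work surface, if the arm or the gripper's body presses on something with over 40 N, if the wrist force passes 120 N, or if a joint passes its speed limit or range.

## Working session

There is one attempt and no reset: what is moved stays moved. The work goes in short steps, Python scripts to look and compute and a shell command to move; the robot and the scene stay as the last step left them, time stands still between calls to the robot, and variables do not carry over. Pictures are saved under pics/ and viewed, and the job is handed in when it is done.

```bash
mkdir -p pics; ls
python3 - <<'E'
from plant import status, snapshot
import cv2
print(status.read_state())
for n in ["side","top","wrist"]:
    s=snapshot(n); cv2.imwrite(f"pics/{n}0.png",s["img"][:,:,::-1]); print(n,s["fovy"],s["cx"],s["cy"],s["camera_from_world"].round(4).tolist(),[k for k in s])
E
```

```text
pics
{'clock': 0.0, 'q': array([-1.40608286e+00,  2.21248722e-01,  1.52760472e+00, -6.92379719e-05,
        1.39471245e+00, -1.26119094e-01]), 'qd': array([ 0.0011717 ,  0.00095199, -0.00036851,  0.00120447,  0.00159726,
       -0.00011572]), 'joint_torque': array([-2.24939777e-04, -4.94598734e+01, -3.87385011e+01,  6.98823924e-02,
        5.69636934e-02, -1.55188591e-04]), 'tool_pos': array([ 0.17907733, -0.59814075,  0.22142666]), 'tcp_rot': array([ 0.56665786,  0.42273334,  0.56769674, -0.42180067]), 'contact_force': array([-0.42377927, -0.83457736, -0.39880553]), 'wrist_torque': array([0.0500898 , 0.00506694, 0.02361107]), 'gripper_width': 0.08684871499239877}
side 48.36436535716479 252.64625650016836 194.84331626232478 [[0.9942, -0.1069, -0.0064, -0.485], [0.0628, 0.5332, 0.8437, -0.1018], [-0.0868, -0.8392, 0.5368, -1.0418], [0.0, 0.0, 0.0, 1.0]] ['img', 'z_map', 'fovy', 'cx', 'cy', 'camera_from_world']
top 43.24344490849673 258.8919130314113 188.9565090008725 [[0.0258, -0.9992, 0.0295, -0.0543], [0.9976, 0.0277, 0.0638, -0.4916], [-0.0646, 0.0278, 0.9975, -1.2264], [0.0, 0.0, 0.0, 1.0]] ['img', 'z_map', 'fovy', 'cx', 'cy', 'camera_from_world']
wrist 64.47127423479047 254.53420611240136 191.9520935129278 [[0.2859, -0.9583, -0.0023, -0.6234], [0.9139, 0.2733, -0.3001, 0.0368], [0.2882, 0.0836, 0.9539, -0.3926], [0.0, 0.0, 0.0, 1.0]] ['img', 'z_map', 'fovy', 'cx', 'cy', 'camera_from_world']
```

View pics/side0.png

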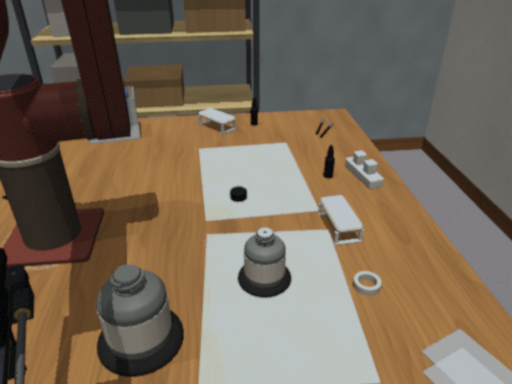

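View pics/top0.png

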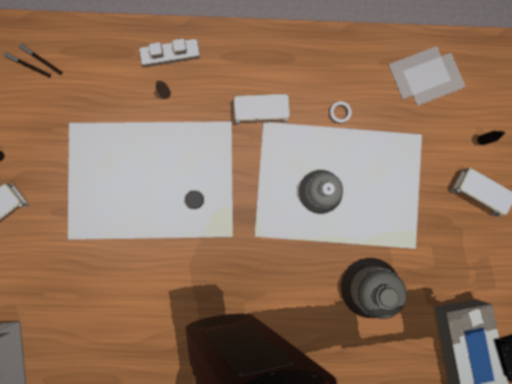

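View pics/wrist0.png

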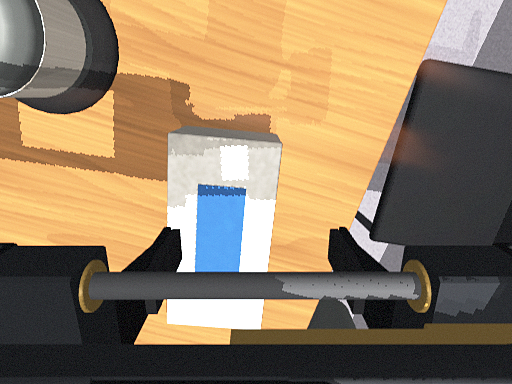

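Side view: cap at about (238,194), and the small bottle with its white insert at (265,233). Top view: cap at (194,200), insert at (328,188). The larger bottle at (375,290) in the top view is the decoy.

```bash
cat > h.py <<'E'
import numpy as np, cv2
from plant import status, snapshot
def ray(s,u,v):
    f=192/np.tan(np.radians(s["fovy"]/2)); T=np.array(s["camera_from_world"])
    d=np.array([(u-s["cx"])/f,-(v-s["cy"])/f,-1.0]); R=T[:3,:3]
    return -R.T@T[:3,3], R.T@d
def onz(s,u,v,z):
    o,d=ray(s,u,v); return o+d*(z-o[2])/d[2]
def dep(s,u,v):
    o,d=ray(s,u,v); return o+d*s["z_map"][int(round(v)),int(round(u))]
def blob(mask,u,v):
    n,l,st,c=cv2.connectedComponentsWithStats(mask.astype(np.uint8))
    k=l[v,u]; return st[k],c[k],l==k
def tri(a,b):
    (o1,d1),(o2,d2)=a,b
    t=np.linalg.lstsq(np.stack([d1,-d2],1),o2-o1,rcond=None)[0]
    p,q=o1+t[0]*d1,o2+t[1]*d2
    return (p+q)/2,np.linalg.norm(p-q)
E
python3 - <<'E'
from h import *
for n,cap,ins in [("top",(194,200),(328,188)),("side",(238,191),(265,233))]:
    s=snapshot(n); g=s["img"].astype(int)
    print(n,"shape fov", s["img"].shape)
    m=g.max(2)<75; st,c,mm=blob(m,*cap); print("cap",st,c,onz(s,*c,0.02 if n=="side" else .026), dep(s,*c))
    v,u=np.nonzero(mm); 
    for z in (0.026,):
        P=np.array([onz(s,a,b,z) for a,b in zip(u,v)]); print("ext",P.min(0),P.max(0),(P.min(0)+P.max(0))/2)
    sub=g[ins[1]-12:ins[1]+13,ins[0]-12:ins[0]+13]; print(sub[12].sum(1)//3, sub[:,12].sum(1)//3)
    print("insert",onz(s,*ins,.125),dep(s,*ins))
    d=cv2.resize(s["img"][ins[1]-50:ins[1]+50,ins[0]-65:ins[0]+65,::-1],None,fx=6,fy=6,interpolation=0); cv2.imwrite(f"pics/{n}z.png",d)
E
```

```text
top shape fov (384, 512, 3)
cap [     0      0    512    384 184365] [252.51835761 182.74465869] [ 0.50768166 -0.02419796  0.026     ] [ 0.50983046 -0.02459685 -0.00180512]
ext [-4.93272225e-04 -6.96821727e-01  2.60000000e-02] [1.01305286 0.6370356  0.026     ] [ 0.50627979 -0.02989307  0.026     ]
[107  95  88  91  96 108 140 173 189 192 183 154 126 134 167 187 193 185
 163 138 125 117 114 112 110] [110 111 110 109 106 115 144 174 190 189 179 151 126 134 165 186 192 185
 158 126 116 120 121 119 118]
insert [ 0.49263036 -0.20054544  0.125     ] [ 0.49241474 -0.20002276  0.1280481 ]
side shape fov (384, 512, 3)
cap [231 187  15  14 188] [238.05319149 193.68617021] [0.45993806 0.11100719 0.02      ] [0.45957723 0.10526359 0.02363505]
ext [0.43906117 0.06926609 0.026     ] [0.48016115 0.13668933 0.026     ] [0.45961116 0.10297771 0.026     ]
[175 170 148 117 123 165 186 193 193 190 178 170 168 175 188 193 193 187
 173 139 129 150 175 187 189] [114 115 117 116 116 125 155 181 189 175 136 125 168 190 188 165 124  85
  68  75  87  73  53  48  53]
insert [ 0.4910141  -0.20601804  0.125     ] [ 0.49122161 -0.20452952  0.12384412]
```

View pics/topz.png

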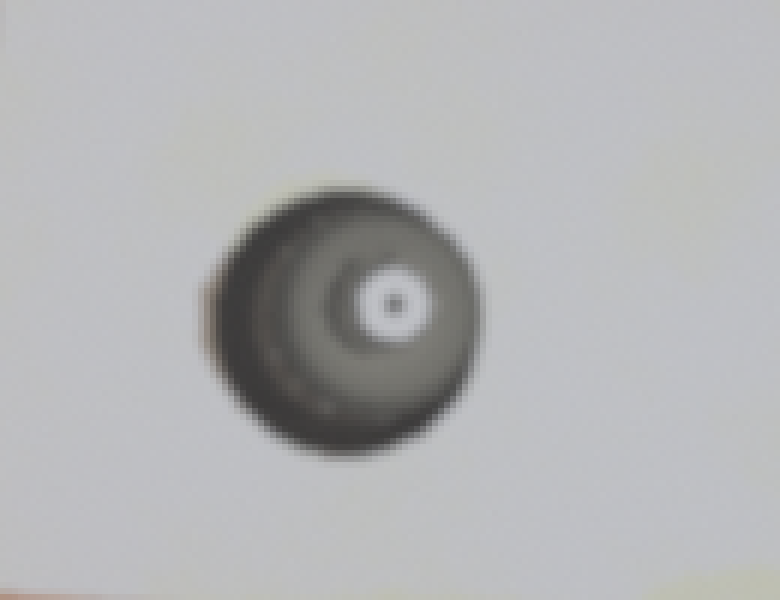

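View pics/sidez.png

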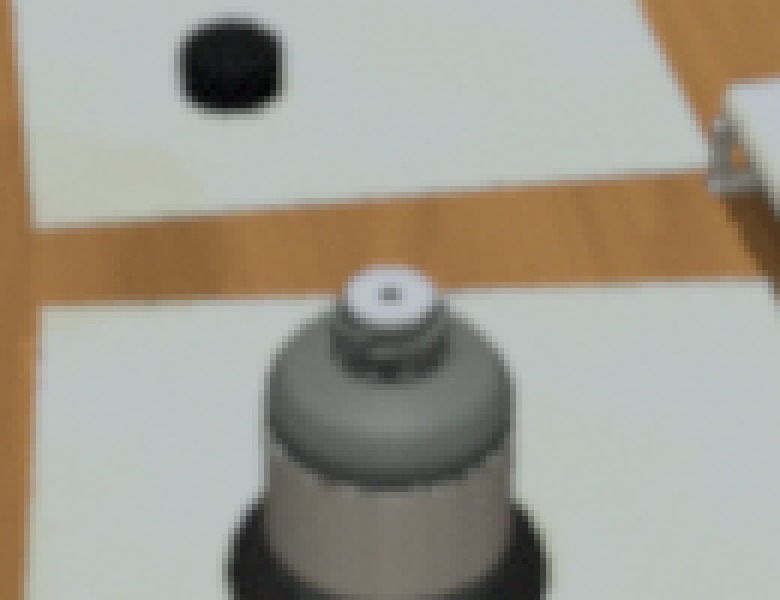

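Run:
```python
from h import *
t=snapshot("top"); s=snapshot("side")
g=t["img"].astype(int).mean(2)
def loc(g,u,v,r,lo):
    m=np.zeros(g.shape,bool); sub=g[v-r:v+r,u-r:u+r]; m[v-r:v+r,u-r:u+r]=(sub<lo); return blob(m,u,v)
st,c,mm=loc(g,194,200,18,130); print("cap top",st,c,onz(t,*c,.026))
gs=s["img"].astype(int).mean(2)
st2,c2,_=loc(gs,238,191,14,110); print("cap side",st2,c2)
print("tri cap",tri(ray(t,*c),ray(s,238.05,191)))
def locw(g,u,v,r,hi):
    m=np.zeros(g.shape,bool); m[v-r:v+r,u-r:u+r]=g[v-r:v+r,u-r:u+r]>hi; 
    yy,xx=np.nonzero(m); return np.array([(xx.min()+xx.max())/2,(yy.min()+yy.max())/2]),m.sum(),np.array([xx.mean(),yy.mean()]),(np.ptp(xx)+1,np.ptp(yy)+1)
a=locw(g,328,188,9,150); print("ins top",a,onz(t,*a[0],.125))
b=locw(gs,265,232,8,150);print("ins side",b,onz(s,*b[0],.125))
print("tri ins",tri(ray(t,*a[0]),ray(s,264.5,231.5)))
# gripper bodies / lamp clearances
print("lamp", onz(t,261,108,.05),"tape",onz(t,341,112,.018),"big bottle top",onz(t,388,293,.17), dep(t,388,293))
```

```text
cap top [185 191  19  18 285] [193.8877193  199.43508772] [0.46113139 0.12310992 0.026     ]
cap side [230 187  17  15 221] [238.07239819 193.88235294]
tri cap (array([0.461141  , 0.123676  , 0.02069916]), np.float64(0.00039900283323605836))
ins top (array([328.5, 188.5]), np.int64(112), array([328.40178571, 188.40178571]), (np.int64(12), np.int64(12))) [ 0.49148499 -0.20174588  0.125     ]
ins side (array([265. , 231.5]), np.int64(108), array([264.63888889, 231.58333333]), (np.int64(15), np.int64(10))) [ 0.49165182 -0.20119699  0.125     ]
tri ins (array([ 0.49102359, -0.2016329 ,  0.125435  ]), np.float64(0.0008624669466189869))
lamp [ 0.69554647 -0.04020616  0.05      ] tape [ 0.69933016 -0.24956142  0.018     ] big bottle top [ 0.25801366 -0.33143489  0.17      ] [ 0.25771834 -0.33205556  0.16792467]
```

```bash
cat >> h.py <<'E'
from scipy.spatial.transform import Rotation as Ro
def pose():
    s=status.read_state(); q=s["tcp_rot"]; R=Ro.from_quat([q[1],q[2],q[3],q[0]]).as_matrix()
    return s,np.array(s["tool_pos"]),R
def show(goal=None,ins=None):
    s,p,R=pose(); print("t",round(s["clock"],2),"tcp",(p*1e3).round(1),"F",s["contact_force"].round(1),"T",s["wrist_torque"].round(2),"w",round(s["gripper_width"]*1e3,1),"q",np.degrees(s["q"]).round(1))
    print("x",R[:,0].round(3),"y",R[:,1].round(3),"z",R[:,2].round(3),"yawz",np.degrees(np.arctan2(R[1,2],R[0,2])).round(1))
    if goal is not None: print("delta tool units",(R.T@(np.array(goal)-p)/0.25).round(4))
E
python3 - <<'E'
from h import *
show([.4611,.1234,.20])
E
```

```text
t 0.35 tcp [ 179.2 -598.6  222.3] F [-0.2  0.  -0.9] T [-0.02 -0.   -0.02] w 86.7 q [-80.6  12.6  87.5   0.   79.9  -7.2]
x [-0.  0. -1.] y [0.958 0.287 0.   ] z [ 0.287 -0.958 -0.   ] yawz -73.3
delta tool units [ 0.0903  1.9084 -2.4435]
```

```bash
python3 -m creep '-0.03 0.1363 -0.1745 0;-0.03 0.1363 -0.1745 0;0 0.1363 -0.1745 0;0 0.1363 -0.1745 0;0 0.1363 -0.1745 0' 1; python3 -m creep '0 0.1363 -0.1745 0;0 0.1363 -0.1745 0;0 0.1363 -0.1745 0;0 0.1363 -0.1745 0;0 0.1363 -0.1745 0';  python3 -m creep '0 0.1363 -0.1745 0;0 0.1363 -0.1745 0;0 0.1363 -0.1745 0;0 0.1363 -0.1745 0;0 0 0 -0.05'; python3 -m creep '0 0 0 -0.05;0 0 0 -0.05;0 0 0 0;0 0 0 0'
python3 - <<'E'
from h import *
show([.4611,.1234,.10])
s=snapshot("wrist"); cv2.imwrite("pics/w1.png",s["img"][:,:,::-1])
E
```

```text
clock: 0.98
tool_pos: [0.2803, -0.3393, 0.2377]
tcp_rot: [0.567, 0.422, 0.567, -0.422]
contact_force: [0.9, 0.8, 0.5]
gripper_width: 0.087
clock: 1.6
tool_pos: [0.381, -0.0815, 0.238]
tcp_rot: [0.568, 0.423, 0.567, -0.422]
contact_force: [0.6, -0.7, 0.3]
gripper_width: 0.0871
clock: 2.22
tool_pos: [0.4615, 0.1266, 0.2374]
tcp_rot: [0.6, 0.374, 0.6, -0.374]
contact_force: [-0.4, 0.0, -0.6]
gripper_width: 0.0869
clock: 2.72
tool_pos: [0.4611, 0.1231, 0.2376]
tcp_rot: [0.65, 0.279, 0.65, -0.279]
contact_force: [0.5, -0.1, -0.3]
gripper_width: 0.0873
t 2.73 tcp [461.1 123.1 237.6] F [ 0.5 -0.1 -0.3] T [ 0.   -0.07  0.02] w 87.3 q [  5.5  -8.7 107.7  -0.   81.   52. ]
x [ 0.  0. -1.] y [0.726 0.688 0.   ] z [ 0.688 -0.726  0.   ] yawz -46.5
delta tool units [ 0.5505  0.0007 -0.0011]
```

View pics/w1.png

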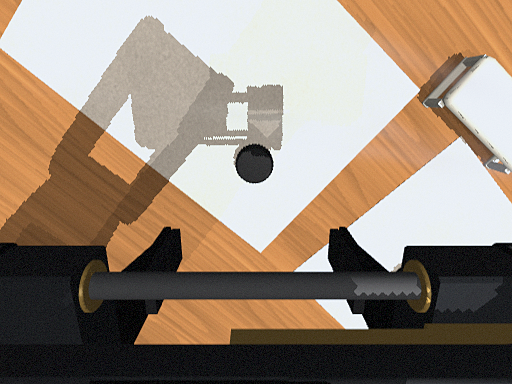

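Wrist view: the cap is at about (254,163), centred between the fingers horizontally. I'll check this against the top-view estimate.

Run:
```python
from h import *
s=snapshot("wrist"); g=s["img"].astype(int).max(2); m=np.zeros(g.shape,bool); m[135:195,225:285]=g[135:195,225:285]<75
st,c,mm=blob(m,254,163); print(st,c,onz(s,*c,.02),dep(s,*c))
m[:]=False; m[135:195,225:285]=(g[135:195,225:285]<58)
st,c,_=blob(m,254,163); print(st,c,onz(s,*c,.026))
```

```text
[ 235  144   38   39 1152] [253.88368056 163.20052083] [0.46068659 0.12516488 0.02      ] [0.46164965 0.12605506 0.0261396 ]
[ 235  144   38   39 1040] [253.56538462 163.31057692] [0.46125198 0.1262275  0.026     ]
```

```bash
python3 -m creep '0.13 0 0 0;0.13 0 0 0;0.13 0 0 0;0.13 0 0 0;0 0 0 0'
python3 - <<'E'
from h import *
show([.4611,.1234,.004])
s=snapshot("wrist"); cv2.imwrite("pics/w2.png",s["img"][:,:,::-1])
E
```

```text
clock: 3.45
tool_pos: [0.4587, 0.1228, 0.1051]
tcp_rot: [0.648, 0.278, 0.652, -0.28]
contact_force: [-0.3, -0.7, -0.1]
gripper_width: 0.0869
t 3.45 tcp [458.7 122.8 105.1] F [-0.3 -0.7 -0.1] T [ 0.   -0.04 -0.03] w 86.9 q [  5.5  -0.9 115.4  -0.   65.8  51.9]
x [-0.006 -0.001 -1.   ] y [ 0.724  0.69  -0.005] z [ 0.69  -0.724 -0.004] yawz -46.4
delta tool units [0.4042 0.0106 0.0065]
```

View pics/w2.png

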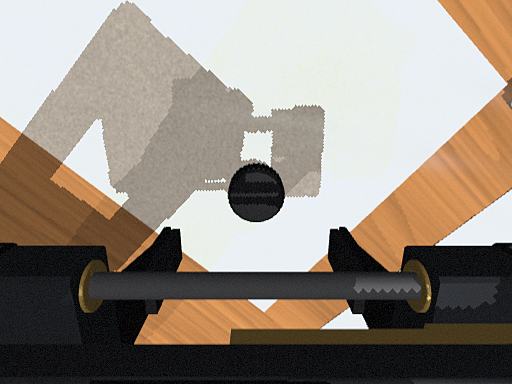

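```bash
python3 -m creep '0 0 0 0'
python3 - <<'E'
from h import *
show([.4611,.1234,.004])
s=snapshot("wrist"); g=s["img"].astype(int).max(2); cv2.imwrite("pics/w3.png",s["img"][150:240,210:300,::-1].repeat(6,0).repeat(6,1))
m=np.zeros(g.shape,bool); m[155:228,220:295]=g[155:228,220:295]<85
cs,_=cv2.findContours(m.astype(np.uint8),0,1); c=max(cs,key=cv2.contourArea); e=cv2.fitEllipse(c); print(e,cv2.boundingRect(c))
for z in (.026,.013): print(z,onz(s,*e[0],z))
print("mid-depth",dep(s,256,192))
yy,xx=np.nonzero(m); P=np.array([onz(s,u,v,.026) for u,v in zip(xx,yy)]); print((P.min(0)+P.max(0))/2,np.ptp(P,axis=0))
# top camera surfaces via z_map
P=np.array([dep(s,u,v) for u in range(225,290) for v in range(160,225)]); P=P[(P[:,2]>.020)&(P[:,2]<.032)]; print("zmap top",P.mean(0),(P.min(0)+P.max(0))/2,np.ptp(P,axis=0),len(P))
E
```

```text
clock: 3.62
tool_pos: [0.4624, 0.1232, 0.1093]
tcp_rot: [0.651, 0.279, 0.649, -0.278]
contact_force: [-0.2, -0.4, 0.3]
gripper_width: 0.0868
t 3.62 tcp [462.4 123.2 109.3] F [-0.2 -0.4  0.3] T [-0.01  0.03 -0.02] w 86.8 q [  5.5  -1.1 115.1   0.   65.8  51.8]
x [ 0.003  0.    -1.   ] y [0.724 0.69  0.002] z [ 0.69  -0.724  0.002] yawz -46.4
delta tool units [ 0.4211 -0.0041 -0.0047]
((252.6611328125, 194.87615966796875), (54.68358612060547, 56.8060188293457), 3.6139087677001953) (225, 166, 56, 58)
0.026 [0.46264464 0.12677743 0.026     ]
0.013 [0.45955681 0.12393576 0.013     ]
mid-depth [0.46658136 0.12662126 0.02659877]
[0.46220357 0.12653795 0.026     ] [4.95668700e-02 4.91907762e-02 5.55111512e-17]
zmap top [0.46126258 0.12553479 0.02589188] [0.46046811 0.12439746 0.02422524] [0.0478021  0.04865723 0.00828416] 2334
```

View pics/w3.png

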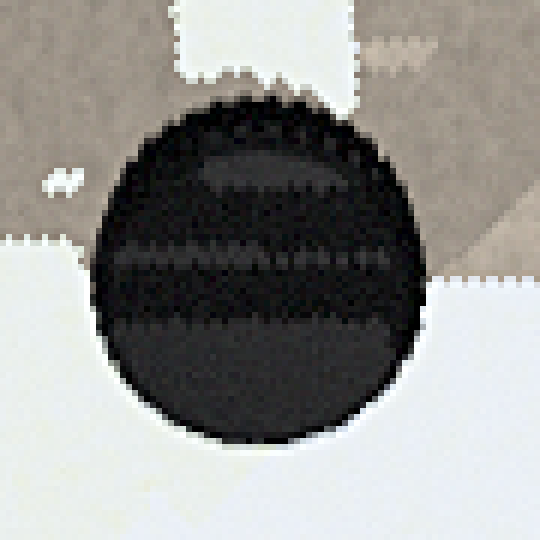

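```bash
python3 -m creep '0 0 0 -0.056;0 0 0 -0.056;0 0 0 -0.056;0 0 0 -0.056;0 0 0 -0.056'; python3 -m creep '0 0 0 -0.056;0 0 0 -0.056;0 0 0 -0.056;0 0 0 -0.052;0 0 0 0'; python3 -m creep '0 0 0 0;0 0 0 0'
python3 - <<'E'
from h import *
show([.4612,.1245,.005])
E
```

```text
clock: 4.3
tool_pos: [0.4623, 0.1233, 0.1092]
tcp_rot: [0.708, -0.027, 0.706, 0.027]
contact_force: [0.5, 0.0, -0.6]
gripper_width: 0.0871
clock: 4.92
tool_pos: [0.4621, 0.1232, 0.1089]
tcp_rot: [0.657, -0.263, 0.656, 0.262]
contact_force: [-0.2, -0.3, 0.6]
gripper_width: 0.0868
clock: 5.18
tool_pos: [0.4613, 0.1231, 0.1079]
tcp_rot: [0.657, -0.262, 0.656, 0.262]
contact_force: [0.7, -0.3, 0.4]
gripper_width: 0.0873
t 5.17 tcp [461.3 123.1 107.9] F [ 0.7 -0.3  0.4] T [ 0.02 -0.13  0.02] w 87.3 q [  5.5  -1.  115.2  -0.   65.8 -38.1]
x [ 0.001  0.    -1.   ] y [-0.689  0.725 -0.   ] z [0.725 0.689 0.   ] yawz 43.6
delta tool units [0.4115 0.0044 0.0032]
```

```bash
python3 -m creep '0.12 0.0044 0.0032 0;0.12 0 0 0;0.1 0 0 0;0.05 0 0 0;0 0 0 0'; python3 -m creep '0 0 0 0;0 0 0 0;0 0 0 0;0 0 0 0'
python3 - <<'E'
from h import *
show([.4612,.1245,.005])
s=snapshot("wrist"); cv2.imwrite("pics/w4.png",s["img"][:,:,::-1])
E
```

```text
clock: 5.8
tool_pos: [0.4603, 0.1244, 0.0094]
tcp_rot: [0.656, -0.263, 0.657, 0.263]
contact_force: [0.7, 0.2, 0.2]
gripper_width: 0.087
clock: 6.3
tool_pos: [0.4612, 0.1245, 0.0104]
tcp_rot: [0.657, -0.263, 0.656, 0.263]
contact_force: [-0.3, 0.3, -0.7]
gripper_width: 0.0871
t 6.3 tcp [461.2 124.5  10.4] F [-0.3  0.3 -0.7] T [ 0.03 -0.19  0.01] w 87.1 q [  5.6   8.3 117.8  -0.   53.8 -38. ]
x [ 0.001  0.    -1.   ] y [-0.69   0.723 -0.   ] z [0.723 0.69  0.   ] yawz 43.7
delta tool units [ 0.0216 -0.0001  0.0001]
```

View pics/w4.png

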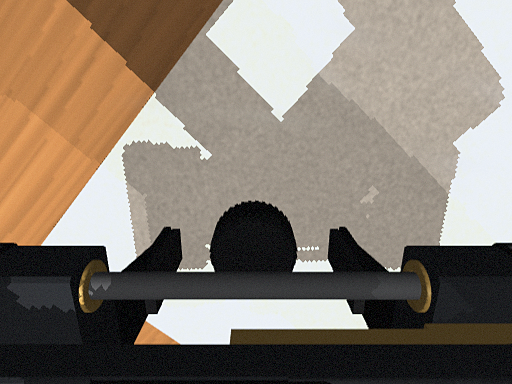

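The cap sits centrally between the fingers at (253,240). I'll go down, squeeze once to centre it, open, turn back 90° and grip.

```bash
python3 -m creep '0.02 0 0 0;0 0 0 0;0 0 0 0'; python3 -m creep '0 0 0 0;0 0 0 0;0 0 0 0;0 0 0 0;0 0 0 0' 0
python3 - <<'E'
from h import *
show()
E
```

```text
clock: 6.72
tool_pos: [0.4608, 0.1245, 0.0049]
tcp_rot: [0.656, -0.263, 0.657, 0.263]
contact_force: [-0.0, 0.1, 1.0]
gripper_width: 0.0872
clock: 7.35
tool_pos: [0.461, 0.1245, 0.0051]
tcp_rot: [0.656, -0.263, 0.656, 0.263]
contact_force: [-0.9, 0.0, 0.9]
gripper_width: 0.0466
t 7.35 tcp [461.  124.5   5.1] F [-0.9  0.   0.9] T [ 0.04 -0.14  0.01] w 46.6 q [  5.6   8.9 117.9   0.   53.2 -38. ]
x [ 0.  0. -1.] y [-0.69   0.723 -0.   ] z [0.723 0.69  0.   ] yawz 43.7
```

```bash
python3 -m creep '0 0 0 0;0 0 0 0;0 0 0 0;0 0 0 0.056;0 0 0 0.056' 0.75; python3 -m creep '0 0 0 0.056;0 0 0 0.056;0 0 0 0.056;0 0 0 0.056;0 0 0 0.056'; python3 -m creep '0 0 0 0.056;0 0 0 0.052;0 0 0 0;0 0 0 0'; python3 -m creep '0 0 0 0;0 0 0 0;0 0 0 0;0 0 0 0;0 0 0 0' 0
python3 - <<'E'
from h import *
show([.4912,-.2016,.20])
E
```

```text
clock: 7.98
tool_pos: [0.4609, 0.1245, 0.005]
tcp_rot: [0.693, -0.142, 0.693, 0.142]
contact_force: [-0.1, 0.2, 0.2]
gripper_width: 0.065
clock: 8.6
tool_pos: [0.4609, 0.1245, 0.005]
tcp_rot: [0.687, 0.166, 0.687, -0.166]
contact_force: [0.3, 0.3, -0.0]
gripper_width: 0.065
clock: 9.1
tool_pos: [0.4609, 0.1245, 0.005]
tcp_rot: [0.65, 0.277, 0.651, -0.277]
contact_force: [-0.4, -0.0, 0.9]
gripper_width: 0.0651
clock: 9.72
tool_pos: [0.4609, 0.1245, 0.005]
tcp_rot: [0.65, 0.278, 0.65, -0.278]
contact_force: [0.1, -0.5, -0.1]
gripper_width: 0.0472
t 9.72 tcp [460.9 124.5   5. ] F [ 0.1 -0.5 -0.1] T [ 0.02 -0.06  0.06] w 47.2 q [  5.6   8.9 117.9   0.   53.2  52. ]
x [ 0.  0. -1.] y [0.723 0.69  0.   ] z [ 0.69  -0.723 -0.   ] yawz -46.3
delta tool units [-0.7798 -0.813   1.0271]
```

```bash
python3 -m creep '-0.1 0 0 0;-0.2 0 0 0;-0.2 0 0 0;-0.2 0 0 0;-0.08 0 0 0'; python3 -m creep '0 -0.1161 0.1467 0;0 -0.1161 0.1467 0;0 -0.1161 0.1467 0;0 -0.1161 0.1467 0;0 -0.1161 0.1467 0'; python3 -m creep '0 -0.1161 0.1467 0;0 -0.1161 0.1467 0;0 0 0 0;0 0 0 0;0 0 0 0'
python3 - <<'E'
from h import *
show([.4912,-.2016,.150])
for n in ("wrist","top","side"):
    s=snapshot(n); cv2.imwrite(f"pics/{n}5.png",s["img"][:,:,::-1])
show()
E
```

```text
clock: 10.35
tool_pos: [0.4626, 0.1247, 0.2039]
tcp_rot: [0.652, 0.279, 0.648, -0.277]
contact_force: [1.3, -0.7, -0.4]
gripper_width: 0.0472
clock: 10.98
tool_pos: [0.4824, -0.1098, 0.2001]
tcp_rot: [0.65, 0.278, 0.65, -0.278]
contact_force: [-0.0, -0.4, -0.0]
gripper_width: 0.0467
clock: 11.6
tool_pos: [0.4911, -0.2003, 0.1999]
tcp_rot: [0.65, 0.278, 0.65, -0.278]
contact_force: [-0.6, 0.3, -0.6]
gripper_width: 0.0471
t 11.6 tcp [ 491.1 -200.3  199.9] F [-0.6  0.3 -0.6] T [ 0.   -0.05  0.02] w 47.1 q [-30.7   0.7 103.    0.   76.4  15.5]
x [-0.     0.001 -1.   ] y [0.723 0.691 0.   ] z [ 0.691 -0.723 -0.001] yawz -46.3
delta tool units [ 0.1997 -0.0035  0.0041]
t 11.75 tcp [ 491.3 -200.5  200.2] F [-1.4 -0.  -0.1] T [ 0.03 -0.04  0.04] w 47.1 q [-30.7   0.7 103.    0.   76.4  15.5]
x [ 0.  0. -1.] y [0.722 0.691 0.   ] z [ 0.691 -0.722  0.   ] yawz -46.3
```

View pics/wrist5.png

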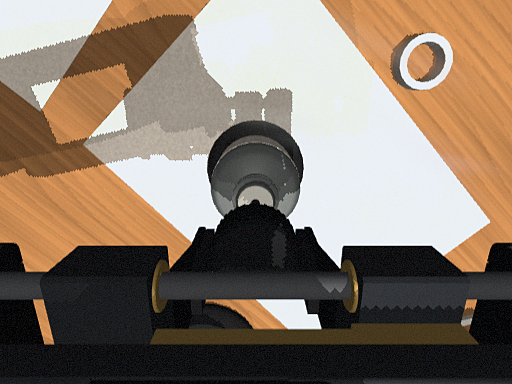

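View pics/side5.png

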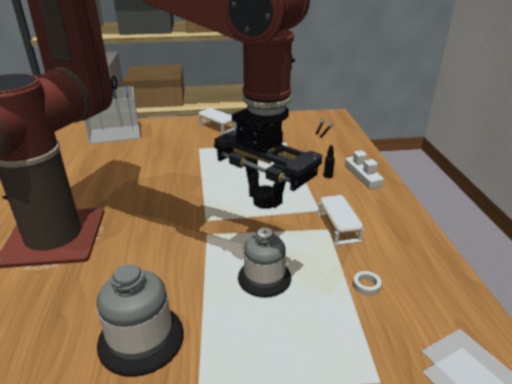

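View pics/top5.png

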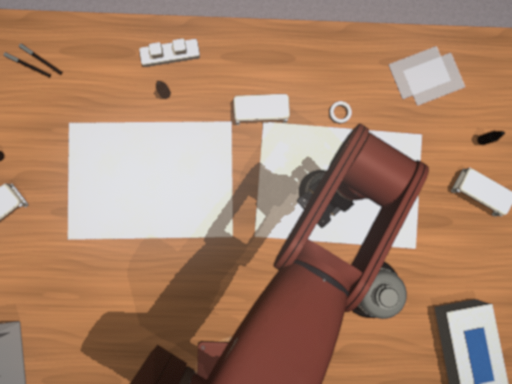

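```bash
cat >> h.py <<'E'
def proj(s,p):
    f=192/np.tan(np.radians(s["fovy"]/2)); T=np.array(s["camera_from_world"]); c=T[:3,:3]@np.array(p)+T[:3,3]
    return np.array([s["cx"]+f*c[0]/-c[2], s["cy"]-f*c[1]/-c[2]])
E
python3 - <<'E'
from h import *
s=snapshot("side"); st,p,R=pose(); print(p)
g=s["img"].astype(int).mean(2)
print("exp cap",proj(s,p+[0,0,-.005]),proj(s,p+[0,0,.02]))
for v in (194,197,200,203): 
    r=g[v,235:295]; x=np.nonzero(r<70)[0]+235; print(v,x.min(),x.max(),(x.min()+x.max())/2)
for v in (285,287,290): 
    r=g[v,220:310]; x=np.nonzero(r<100)[0]+220; print("stand",v,x.min(),x.max(),(x.min()+x.max())/2)
print("exp ins",proj(s,[.4912,-.2016,.125]),"stand",proj(s,[.4912,-.2016,.007]))
w=snapshot("wrist"); print("w exp cap",proj(w,p+[0,0,.0]),proj(w,p+[0,0,.02]),"ins",proj(w,[.4912,-.2016,.125]),"stand",proj(w,[.4912,-.2016,.014]))
im=w["img"]; cv2.imwrite("pics/w6.png",cv2.resize(im[110:290,180:330,::-1],None,fx=3.3,fy=3.3,interpolation=0))
cv2.imwrite("pics/s6.png",cv2.resize(s["img"][170:300,215:315,::-1],None,fx=4.5,fy=4.5,interpolation=0))
E
```

```text
[ 0.49130072 -0.20067863  0.20015342]
exp cap [265.11730983 201.85449266] [265.24128126 190.6687293 ]
194 250 281 265.5
197 253 281 267.0
200 254 281 267.5
203 254 280 267.0
stand 285 240 288 264.0
stand 287 242 287 264.5
stand 290 244 284 264.0
exp ins [264.80074871 231.63894968] stand [264.31056655 275.78247747]
w exp cap [256.03887398 242.43214845] [256.20239137 259.79009631] ins [256.36714498 201.56218316] stand [255.86208144 170.37042127]
```

View pics/w6.png

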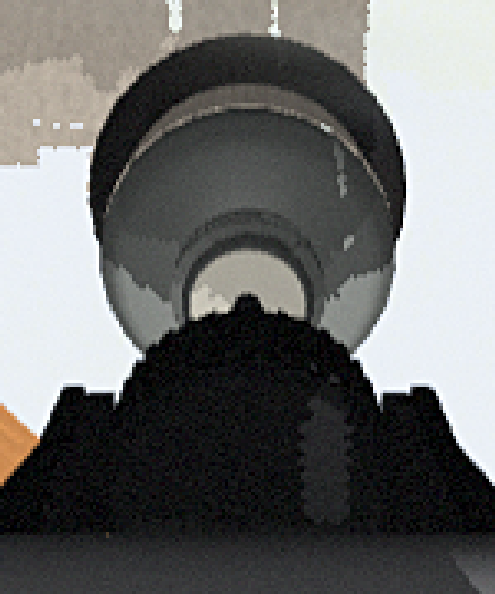

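View pics/s6.png

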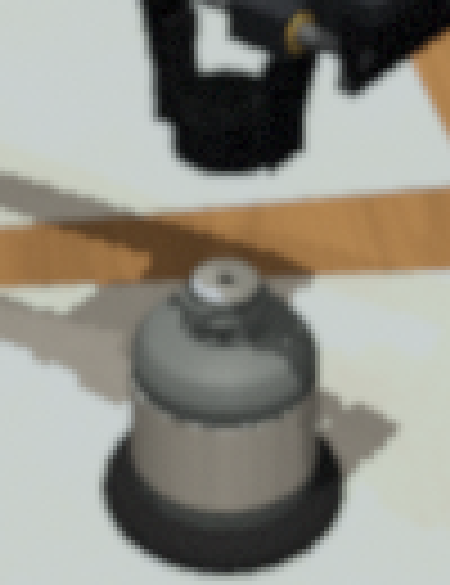

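```bash
python3 -m creep '0.1 -0.0012 0.0022 0;0.1 0 0 0;0.06 0 0 0;0 0 0 0;0 0 0 0'; python3 -m creep '0 0 0 0;0 0 0 0'
python3 - <<'E'
from h import *
show([.4912,-.2012,.1227])
s=snapshot("side"); cv2.imwrite("pics/s7.png",cv2.resize(s["img"][170:300,215:315,::-1],None,fx=4.5,fy=4.5,interpolation=0))
E
```

```text
clock: 12.48
tool_pos: [0.492, -0.2024, 0.136]
tcp_rot: [0.651, 0.278, 0.65, -0.278]
contact_force: [0.0, -1.0, -0.3]
gripper_width: 0.0468
clock: 12.72
tool_pos: [0.4918, -0.2024, 0.1358]
tcp_rot: [0.651, 0.278, 0.65, -0.278]
contact_force: [-0.3, -0.8, 0.5]
gripper_width: 0.047
t 12.72 tcp [ 491.8 -202.4  135.8] F [-0.3 -0.8  0.5] T [-0.06 -0.02 -0.01] w 47.0 q [-30.9   4.4 106.3   0.   69.2  15.5]
x [ 0.001 -0.001 -1.   ] y [0.723 0.69  0.   ] z [ 0.69  -0.723  0.001] yawz -46.3
delta tool units [ 0.0525  0.0016 -0.005 ]
```

View pics/s7.png

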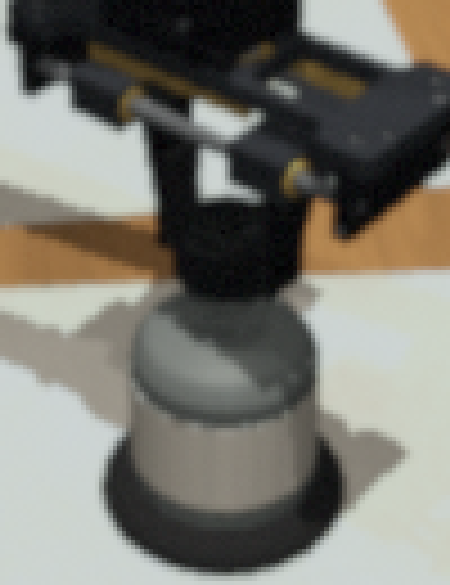

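Run:
```python
from h import *
s=snapshot("side"); st,p,R=pose(); print(p)
g=s["img"].astype(int).mean(2)
for dz in (-.005,.005,.015): 
    print(dz,proj(s,p+[0,0,dz]),proj(s,p+[-.0239,-.0025,dz]),proj(s,p+[.0239,.0025,dz]))
for v in range(222,242,2): print(v,g[v,246:290].astype(int))
```

```text
[ 0.4915488  -0.2022609   0.13547704]
-0.005 [265.04417557 229.61806997] [253.15296514 231.23224697] [276.81847544 228.01976303]
0.005 [265.09084621 225.54242686] [253.12342609 227.14661642] [276.93985761 223.95410957]
0.015 [265.13811776 221.41430791] [253.09350481 223.00811689] [277.06279484 219.83636951]
222 [ 66  66  65  43  20  17  18  16  11  17  19  16  17  17  21  17  23  18
  21  17  15  21  18  17  24  23  20  16  10   6  13  11   7  14  11  26
  77 116 129 133 130 127 108  84]
224 [ 68  64  63  52  39  32  26  19  19  19  19  20  21  20  17  17  16  17
  19  24  19  21  12  20  10  18  14  14  12  15  12  11  10   6   9  44
  91 120 129 132 131 130 129 127]
226 [ 67  66  64  65  63  63  55  35  21  15  13  17  15  24  20  18  20  21
  18  19  15  18  17  15   6  15  17  15  11  13   9  12  13   5  11  46
  92 117 126 129 131 130 131 131]
228 [ 68  68  65  65  64  65  60  41  20  15  11  14  17  18  11  12  14  17
  12  13   8  14   6   6  12  13  18  15   5  12   6   3   6   5  13  43
  88 113 120 122 123 122 125 126]
230 [104 103  97  80  68  66  63  46  20   9  11  10  1
[... 348 characters left out ...]
9  96  74  44  23  19  13  13   8  14  18
  17   7  13  13  14  15  10  11  10  15  17  13  37  68  95 112 121 125
 125 128 141 163 181 197 202 203]
236 [150 132 126 120 110  95  85  71  61  58  57  48  42  37  32  29  27  22
  19  22  24  22  23  27  30  33  43  41  37  48  75  90 104 121 134 139
 139 139 147 177 196 201 203 203]
238 [127 123 114  97  80  70  66  62  62  59  60  57  57  55  54  55  51  49
  47  50  49  49  48  52  53  55  59  58  56  62  64  65  68  84 112 138
 154 166 187 202 206 206 204 204]
240 [118 113 114 117 110 108 102  87  75  63  59  60  59  57  56  54  51  53
  54  56  54  56  58  58  58  58  59  59  60  62  64  62  63  64  69 105
 161 191 204 207 209 208 207 208]
```

```bash
python3 -m creep '0.03 0.0022 -0.0023 0;0 0 0 0;0 0 0 0'; python3 -m creep '0.008 0 0 0;0 0 0 0'; python3 -m creep '0.008 0 0 0;0 0 0 0';  python3 - <<'E'
from h import *
show([.4912,-.2012,.1227])
E
```

```text
clock: 13.2
tool_pos: [0.4912, -0.2012, 0.1272]
tcp_rot: [0.65, 0.278, 0.65, -0.278]
contact_force: [0.2, -0.6, -1.0]
gripper_width: 0.0471
clock: 13.45
tool_pos: [0.4913, -0.2013, 0.1254]
tcp_rot: [0.65, 0.278, 0.65, -0.278]
contact_force: [-0.0, 0.8, -0.6]
gripper_width: 0.0469
clock: 13.7
tool_pos: [0.4912, -0.2012, 0.1233]
tcp_rot: [0.65, 0.278, 0.65, -0.278]
contact_force: [0.1, 0.5, -0.8]
gripper_width: 0.0468
t 13.7 tcp [ 491.2 -201.2  123.3] F [ 0.1  0.5 -0.8] T [-0.02 -0.02  0.03] w 46.8 q [-30.8   5.2 106.9  -0.   67.9  15.5]
x [-0.  0. -1.] y [ 0.723  0.69  -0.   ] z [ 0.69  -0.723 -0.   ] yawz -46.3
delta tool units [ 0.0025  0.     -0.0002]
```

```bash
python3 -m creep '0.004 0 0 0;0 0 0 0'; python3 -m creep '0.004 0 0 0;0 0 0 0'; python3 -m creep '0.004 0 0 0;0 0 0 0'
```

```text
clock: 13.95
tool_pos: [0.4913, -0.2013, 0.1225]
tcp_rot: [0.65, 0.278, 0.65, -0.278]
contact_force: [0.5, 0.3, -0.2]
gripper_width: 0.0472
clock: 14.2
tool_pos: [0.4913, -0.2013, 0.1214]
tcp_rot: [0.65, 0.278, 0.65, -0.278]
contact_force: [-0.3, 0.5, -0.5]
gripper_width: 0.0472
clock: 14.45
tool_pos: [0.4913, -0.2013, 0.1204]
tcp_rot: [0.65, 0.278, 0.65, -0.278]
contact_force: [0.1, -0.6, 0.3]
gripper_width: 0.0469
```

```bash
python3 -m creep '0.004 0 0 0;0 0 0 0'; python3 -m creep '0.004 0 0 0;0 0 0 0'
```

```text
clock: 14.7
tool_pos: [0.4913, -0.2013, 0.1194]
tcp_rot: [0.65, 0.278, 0.65, -0.278]
contact_force: [0.3, 0.7, -0.3]
gripper_width: 0.0475
clock: 14.95
tool_pos: [0.4915, -0.2013, 0.119]
tcp_rot: [0.65, 0.278, 0.65, -0.278]
contact_force: [-0.6, 1.9, 3.5]
gripper_width: 0.047
```

```bash
python3 -m creep '-0.001 0 0 -0.028;-0.001 0 0 -0.028'; python3 -m creep '-0.001 0 0 -0.028;-0.001 0 0 -0.028';  python3 - <<'E'
from h import *
show([.4913,-.2013,.1227])
E
```

```text
clock: 15.2
tool_pos: [0.4916, -0.2014, 0.1195]
tcp_rot: [0.673, 0.219, 0.672, -0.219]
contact_force: [-0.3, 1.3, 4.0]
gripper_width: 0.0469
clock: 15.45
tool_pos: [0.4916, -0.2013, 0.12]
tcp_rot: [0.689, 0.159, 0.689, -0.159]
contact_force: [-1.2, 0.9, 3.4]
gripper_width: 0.0468
t 15.45 tcp [ 491.6 -201.3  120. ] F [-1.2  0.9  3.4] T [ 0.16  0.19 -0.06] w 46.8 q [-30.8   5.5 107.    0.   67.5  -4.8]
x [ 0. -0. -1.] y [0.439 0.899 0.   ] z [ 0.899 -0.439  0.   ] yawz -26.0
delta tool units [-0.0109 -0.0003 -0.001 ]
```

```bash
python3 -m creep '-0.001 0 0 -0.028;-0.001 0 0 -0.028;-0.001 0 0 -0.028'; python3 -m creep '-0.001 0 0 -0.028;-0.001 0 0 -0.028;-0.001 0 0 -0.028';  python3 - <<'E'
from h import *
show([.4913,-.2013,.1227])
E
```

```text
clock: 15.82
tool_pos: [0.4915, -0.2013, 0.1207]
tcp_rot: [0.704, 0.067, 0.704, -0.067]
contact_force: [-1.6, 1.5, 4.2]
gripper_width: 0.0473
clock: 16.2
tool_pos: [0.4914, -0.2013, 0.1215]
tcp_rot: [0.707, -0.026, 0.707, 0.026]
contact_force: [-1.8, 1.6, 4.2]
gripper_width: 0.0469
t 16.2 tcp [ 491.4 -201.3  121.5] F [-1.8  1.6  4.2] T [ 0.16  0.19 -0.05] w 46.9 q [-30.8   5.4 107.    0.   67.6 -35. ]
x [ 0. -0. -1.] y [-0.074  0.997 -0.   ] z [0.997 0.074 0.   ] yawz 4.2
delta tool units [-0.0049  0.     -0.0004]
```

```bash
python3 -m creep '-0.001 0 0 -0.028;-0.001 0 0 -0.028;-0.001 0 0 -0.028'; python3 -m creep '-0.001 0 0 -0.028';python3 -m creep '-0.001 0 0 -0.028'
```

```text
clock: 16.58
tool_pos: [0.4914, -0.2014, 0.1222]
tcp_rot: [0.697, -0.119, 0.697, 0.119]
contact_force: [-1.2, 1.1, 3.1]
gripper_width: 0.0471
clock: 16.7
tool_pos: [0.4914, -0.2014, 0.1225]
tcp_rot: [0.691, -0.149, 0.691, 0.149]
contact_force: [-1.0, 0.8, 4.2]
gripper_width: 0.0467
clock: 16.82
tool_pos: [0.4915, -0.2015, 0.1227]
tcp_rot: [0.684, -0.18, 0.684, 0.179]
contact_force: [0.4, 0.4, 2.3]
gripper_width: 0.0472
```

```bash
python3 -m creep '-0.0005 0 0 -0.028';python3 -m creep '0 0 0 -0.028'
python3 - <<'E'
from h import *
show([.4913,-.2013,.1167])
E
```

```text
clock: 16.95
tool_pos: [0.4918, -0.2015, 0.1228]
tcp_rot: [0.676, -0.21, 0.675, 0.209]
contact_force: [0.6, 0.9, 0.4]
gripper_width: 0.047
clock: 17.08
tool_pos: [0.4916, -0.2014, 0.1225]
tcp_rot: [0.666, -0.239, 0.665, 0.239]
contact_force: [0.4, 0.0, -0.9]
gripper_width: 0.0467
t 17.07 tcp [ 491.6 -201.4  122.5] F [ 0.4  0.  -0.9] T [ 0.04 -0.11 -0.  ] w 46.7 q [-30.8   5.3 106.9   0.   67.7 -70.3]
x [ 0.001 -0.    -1.   ] y [-0.636  0.772 -0.001] z [0.772 0.636 0.   ] yawz 39.5
delta tool units [ 0.0233  0.0011 -0.0005]
```

```bash
python3 -m creep '0.008 0 0 0;0.008 0 0 0;0 0 0 0'; python3 -m creep '0.004 0 0 0;0 0 0 0'; python3 -m creep '0.003 0 0 0;0 0 0 0'
python3 - <<'E'
from h import *
show([.4913,-.2013,.1167])
E
```

```text
clock: 17.45
tool_pos: [0.4911, -0.2012, 0.118]
tcp_rot: [0.666, -0.238, 0.666, 0.238]
contact_force: [0.1, 0.3, -0.1]
gripper_width: 0.0469
clock: 17.7
tool_pos: [0.4914, -0.2014, 0.1175]
tcp_rot: [0.666, -0.238, 0.666, 0.238]
contact_force: [0.2, -0.4, 0.4]
gripper_width: 0.0472
clock: 17.95
tool_pos: [0.4915, -0.2014, 0.1172]
tcp_rot: [0.666, -0.238, 0.666, 0.238]
contact_force: [-1.5, 1.5, 4.7]
gripper_width: 0.0471
t 17.95 tcp [ 491.5 -201.4  117.2] F [-1.5  1.5  4.7] T [ 0.15  0.23 -0.05] w 47.1 q [-30.8   5.7 107.2  -0.   67.2 -70.1]
x [ 0. -0. -1.] y [-0.634  0.773 -0.   ] z [0.773 0.634 0.   ] yawz 39.3
delta tool units [ 0.0021  0.0007 -0.0002]
```

```bash
python3 -m creep '0.001 0 0 0.056;0.002 0 0 0.056'; python3 -m creep '0.002 0 0 0.056;0.002 0 0 0.056';  python3 - <<'E'
from h import *
show([.4913,-.2013,.1138])
E
```

```text
clock: 18.2
tool_pos: [0.4915, -0.2017, 0.1163]
tcp_rot: [0.698, -0.116, 0.697, 0.116]
contact_force: [-1.1, -0.9, 3.1]
gripper_width: 0.0464
clock: 18.45
tool_pos: [0.4915, -0.2018, 0.1153]
tcp_rot: [0.707, 0.008, 0.707, -0.008]
contact_force: [-1.5, -0.3, 2.6]
gripper_width: 0.0468
t 18.45 tcp [ 491.5 -201.8  115.3] F [-1.5 -0.3  2.6] T [-0.12  0.18  0.02] w 46.8 q [-30.8   5.8 107.2  -0.   66.9 -29.5]
x [ 0.    -0.001 -1.   ] y [ 0.023  1.    -0.001] z [ 1.    -0.023  0.   ] yawz -1.3
delta tool units [ 0.006   0.0019 -0.0008]
```

```bash
python3 -m creep '0.002 0 0 0.056;0.002 0 0 0.056'; python3 -m creep '0.001 0 0 0.056';  python3 - <<'E'
from h import *
show([.4913,-.2013,.1138])
E
```

```text
clock: 18.7
tool_pos: [0.4914, -0.2017, 0.1143]
tcp_rot: [0.695, 0.131, 0.695, -0.132]
contact_force: [-0.9, -1.0, 3.0]
gripper_width: 0.0468
clock: 18.82
tool_pos: [0.4915, -0.2016, 0.1138]
tcp_rot: [0.681, 0.192, 0.68, -0.192]
contact_force: [-1.0, -1.2, 2.5]
gripper_width: 0.0469
t 18.82 tcp [ 491.5 -201.6  113.8] F [-1.  -1.2  2.5] T [-0.    0.09  0.02] w 46.9 q [-30.8   5.9 107.3  -0.   66.8   0.8]
x [ 0.    -0.001 -1.   ] y [ 0.523  0.852 -0.   ] z [ 0.852 -0.523  0.001] yawz -31.6
delta tool units [ 0.0001  0.0008 -0.0012]
```

```bash
python3 -m creep '0 0 0 0.05;0 0 0 0.05;0 0 0 0'
python3 - <<'E'
from h import *
show()
E
python3 -m creep '0 0 0 0.028;0 0 0 0'
python3 - <<'E'
from h import *
show()
E
```

```text
clock: 19.2
tool_pos: [0.4915, -0.2015, 0.1138]
tcp_rot: [0.643, 0.294, 0.643, -0.294]
contact_force: [-0.1, 0.2, 1.6]
gripper_width: 0.0471
t 19.2 tcp [ 491.5 -201.5  113.8] F [-0.1  0.2  1.6] T [-0.07  0.07  0.02] w 47.1 q [-30.8   5.9 107.3   0.   66.8  18.3]
x [ 0. -0. -1.] y [0.756 0.654 0.   ] z [ 0.654 -0.756  0.001] yawz -49.1
clock: 19.45
tool_pos: [0.4916, -0.2015, 0.1138]
tcp_rot: [0.63, 0.321, 0.63, -0.321]
contact_force: [0.5, -0.4, 2.4]
gripper_width: 0.0469
t 19.45 tcp [ 491.6 -201.5  113.8] F [ 0.5 -0.4  2.4] T [-0.09  0.03 -0.  ] w 46.9 q [-30.8   5.9 107.3   0.   66.8  23.3]
x [ 0.001 -0.    -1.   ] y [0.81  0.587 0.   ] z [ 0.587 -0.81   0.001] yawz -54.1
```

```bash
for i in 1; do python3 -m creep '0 0 0 0.028;0 0 0 0'; python3 -c "from h import *;show()"; python3 -m creep '0 0 0 0.028;0 0 0 0';  python3 -c "from h import *;show()"; done
```

```text
clock: 19.7
tool_pos: [0.4916, -0.2014, 0.1138]
tcp_rot: [0.615, 0.349, 0.615, -0.349]
contact_force: [0.6, -0.8, 2.4]
gripper_width: 0.0471
t 19.7 tcp [ 491.6 -201.4  113.8] F [ 0.6 -0.8  2.4] T [0.03 0.02 0.03] w 47.1 q [-30.8   5.9 107.3   0.   66.8  28.3]
x [ 0. -0. -1.] y [0.858 0.514 0.   ] z [ 0.514 -0.858  0.   ] yawz -59.1
clock: 19.95
tool_pos: [0.4914, -0.2014, 0.1138]
tcp_rot: [0.599, 0.375, 0.599, -0.375]
contact_force: [-0.4, 0.1, 3.5]
gripper_width: 0.0472
t 19.95 tcp [ 491.4 -201.4  113.8] F [-0.4  0.1  3.5] T [-0.01  0.09 -0.07] w 47.2 q [-30.8   5.9 107.3  -0.   66.8  33.3]
x [ 0. -0. -1.] y [0.9   0.436 0.   ] z [ 0.436 -0.9    0.   ] yawz -64.1
```

```bash
python3 -m creep '0 0 0 0.02;0 0 0 0.02;0 0 0 0'; python3 -c "from h import *;show()"; python3 -m creep '-0.003 0 0 0;0 0 0 0';  python3 -c "from h import *;show()"
```

```text
clock: 20.32
tool_pos: [0.4912, -0.2015, 0.1138]
tcp_rot: [0.575, 0.412, 0.575, -0.412]
contact_force: [-1.2, -0.5, 3.9]
gripper_width: 0.0468
t 20.32 tcp [ 491.2 -201.5  113.8] F [-1.2 -0.5  3.9] T [-0.08  0.27  0.2 ] w 46.8 q [-30.8   5.9 107.3  -0.   66.8  40.5]
x [-0. -0. -1.] y [ 0.947  0.321 -0.   ] z [ 0.321 -0.947  0.   ] yawz -71.3
clock: 20.58
tool_pos: [0.4912, -0.2015, 0.1139]
tcp_rot: [0.574, 0.413, 0.574, -0.413]
contact_force: [1.4, -3.1, -3.2]
gripper_width: 0.047
t 20.57 tcp [ 491.2 -201.5  113.9] F [ 1.4 -3.1 -3.2] T [-0.59 -0.24  0.31] w 47.0 q [-30.8   5.9 107.3  -0.   66.8  40.7]
x [-0. -0. -1.] y [ 0.948  0.318 -0.   ] z [ 0.318 -0.948  0.   ] yawz -71.4
```

```bash
python3 -m creep '0.001 0 0 0.02;0 0 0 0;0 0 0 0'; python3 -c "from h import *;show()"
```

```text
clock: 20.95
tool_pos: [0.4911, -0.2014, 0.1138]
tcp_rot: [0.561, 0.431, 0.561, -0.431]
contact_force: [0.3, -3.1, -3.5]
gripper_width: 0.0472
t 20.95 tcp [ 491.1 -201.4  113.8] F [ 0.3 -3.1 -3.5] T [-0.59 -0.05  0.25] w 47.2 q [-30.8   5.9 107.3  -0.   66.8  44.3]
x [-0. -0. -1.] y [ 0.966  0.258 -0.   ] z [ 0.258 -0.966 -0.   ] yawz -75.1
```

```bash
python3 -m creep '0.0015 0 0 0;0 0 0 0'; python3 -m creep '0 0 0 0;0 0 0 0;0 0 0 0;0 0 0 0' 1; python3 -m creep '-0.05 0 0 0;-0.1 0 0 0;-0.15 0 0 0;-0.1 0 0 0;0 0 0 0'; python3 -m creep '0 -0.15 0 0;0 -0.15 0 0;0 0 0 0;0 0 0 0;0 0 0 0'
python3 - <<'E'
from h import *
show()
for n in ("side","wrist"):
    s=snapshot(n); cv2.imwrite(f"pics/{n}9.png",s["img"][:,:,::-1])
    if n=="side":cv2.imwrite("pics/s9.png",cv2.resize(s["img"][190:300,215:315,::-1],None,fx=5,fy=5,interpolation=0))
    print(proj(s,[.4912,-.2014,.1348]))
E
```

```text
clock: 21.2
tool_pos: [0.4911, -0.2014, 0.1138]
tcp_rot: [0.56, 0.431, 0.561, -0.431]
contact_force: [-1.6, -3.0, -1.5]
gripper_width: 0.047
clock: 21.7
tool_pos: [0.4914, -0.2011, 0.1138]
tcp_rot: [0.56, 0.431, 0.561, -0.431]
contact_force: [-0.7, 1.0, -0.5]
gripper_width: 0.0788
clock: 22.32
tool_pos: [0.493, -0.2022, 0.2172]
tcp_rot: [0.563, 0.431, 0.558, -0.431]
contact_force: [0.9, 0.6, -0.0]
gripper_width: 0.0869
clock: 22.95
tool_pos: [0.4194, -0.2203, 0.2135]
tcp_rot: [0.56, 0.431, 0.561, -0.431]
contact_force: [-1.1, -0.0, -0.1]
gripper_width: 0.0868
t 22.95 tcp [ 419.4 -220.3  213.5] F [-1.1 -0.  -0.1] T [0.01 0.05 0.  ] w 86.8 q [-37.3  -8.2 109.9   0.   78.3  37.8]
x [-0.  0. -1.] y [0.966 0.257 0.   ] z [ 0.257 -0.966 -0.   ] yawz -75.1
[264.83149607 227.6137371 ]
[255.51645314 106.87254048]
```

View pics/s9.png

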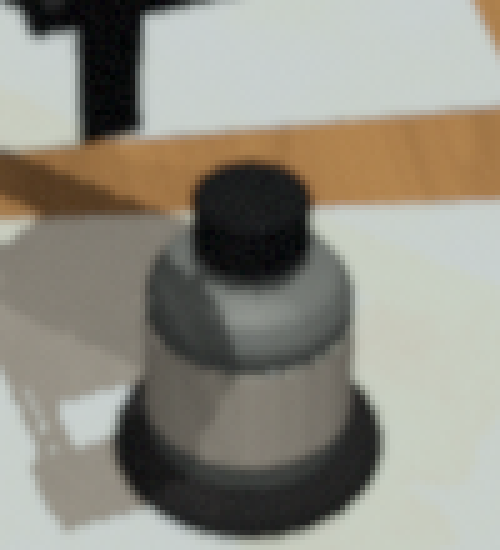

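View pics/wrist9.png

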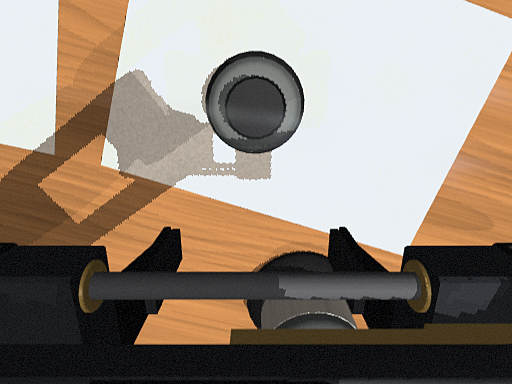

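The cap is on, level and centred: side crop at (250,220), wrist view at (254,107), which matches the projected (255.5,106.9). I'll check its height, then hand in.

Run:
```python
from h import *
from plant import order
for n,c in (("wrist",(255,107)),("side",(265,227))):
    s=snapshot(n); P=np.array([dep(s,c[0]+i,c[1]+j) for i in range(-4,5) for j in range(-2,3)]); print(n,np.median(P,0))
s=status.read_state(); print(s["contact_force"].round(2),np.abs(s["qd"]).max().round(4))
print(order.job_done())
```

```text
wrist [ 0.49098583 -0.20103112  0.13524975]
side [ 0.4920464  -0.19854774  0.1346433 ]
[-0.15 -0.05 -1.12] 0.0038
the job is handed in; nothing more can be done
None
```

The cap is screwed home on the smaller bottle, the gripper has let go and backed clear, and I handed the job in at about 23 s of the 72 s. `job_done` gives no verdict, so success is my own reading of the checks below.

**What I did**
- **Grip:** I squeezed the cap at two angles 90° apart to centre it, then picked it up.
- **Backward turn:** I set it level on the thread, pressing with about 4 N. Turning it about 85° backward made it climb about 3.7 mm, as expected. The support then vanished with the lower edge about 7.3 mm below the rim.
- **Drop:** I followed it down about 5.5 mm until it rested at about 4.7 N, lower edge roughly 12.8 mm below the rim.
- **Closing:** I turned it clockwise about 114°. It stopped descending at the expected home height of about 16.2 mm below the rim.

**Last checks**
- **Held by the thread:** with about 7 N of change in pull it rose only 0.1 mm.
- **Height and position:** depth readings put the cap top at 134.6–135.2 mm, against the nominal 134.8 mm. It looked level and centred in the side and wrist views. The two cameras differed by about 2.5 mm in y, roughly the calibration error.
- **Snugness:** this is estimated, not measured. From the angle I put it about 8–14° past home, which is roughly 20–35 N, and the resisting torque rose to about 0.25 N m. I could not read the liner force directly.

I moved nothing else on the table, though I did not take fresh measurements of the lamp, dropper or tape at the end.

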